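Lock the lens ring and hold the exposure shutter half open

TASK

On the lamp box, turn the lock collar clockwise by its upright pin until its lever points at the locked mark, the lone dark line on the deck just outside the ring. Only then slide the sprung shutter by its black tab to half travel, with its pointer at the long middle tick, and finish still holding it there with the gripper: it springs shut if let go. Leave everything else where it is.

Things in the scene. Friction and masses are not known exactly. Their poses are not given: they have to be found in the camera images.
- lamp_box: Fixed grey lamp box, 260 x 380 mm and 80 mm high. Origin at table level; from it the box reaches 100 mm to its own -x, 160 mm to its +x and 190 mm to either side in y. z up. It carries the port, collar and shutter; its deck is 80 mm above the table. The shutter opens along the box's own -y.
- port_axis (a point): Centre of the round 64 mm port in the deck, on the collar's vertical turning axis, at deck height (80 mm); 50 mm to the box's +y from its origin.
- collar (a joint): Turn of the aluminium lock collar (ring of 100 mm outer diameter round the port, 14 mm high, with one radial lever). Radians, grows clockwise seen from above; starts between 0 and 0.5; the lever points at the locked mark at 1.30, the end stop is at 1.65. It has light friction (0.08 N m), stays where it is left and does not spring back.
- pin_top (a point): Top centre of the black upright pin on the collar's lever: round, 16 mm diameter, its free length 58 mm, top 158 mm above the table, 75 mm from the collar's axis. It does not spin in the lever but can turn between the fingers.
- lock_mark (a point): Middle of the locked mark: a dark line on the deck, 26 x 6 mm, pointing radially at the collar's axis, 105 mm from it, on the box's +y side. With the lever on the mark, pin, axis and mark are in line.
- shutter (a joint): Travel of the shutter in m: 0 shut, 0.064 fully open, half travel 0.032; grows towards the box's -y. The spring pulls it shut: about 3.3 N at 0, 6.8 N at half, 10.3 N fully open (110 N/m). It starts shut.
- tab_top (a point): Top centre of the shutter's black upright tab, 135 mm above the table. The tab is 32 mm along the box's x, 14 mm thick along the direction of travel (the box's y) and 50 mm high; shut, it stands 100 mm from the port's axis to the box's -y. A thin steel pointer sticks out of it to the box's +x, over the scale. It stands on the dark steel blade (78 mm wide, 4 mm thick) that covers the port.
- half_mark (a point): Middle of the long middle tick (28 mm long) of the three dark ticks on the deck beside the shutter; at half travel the tab's pointer is level with it along the box's y. The outer short ticks are shut and fully open.
- bottle: Bystander: white bottle with orange cap, 64 mm diameter, 160 mm high, on the table past the box's -y end. Origin at its underside.
- tray: Bystander: white open tray 200 x 150 mm, 45 mm high, on the table past the box's +y end. Origin under its centre.
- dish: Bystander: white round dish, 72 mm diameter, 11 mm high, on the box's deck on the +x side. Origin at its underside.
- copper_plate: Bystander: octagonal copper plate 80 mm across, 5 mm thick, on the box's deck on the +x side. Origin at its underside.
- foil_plate: Bystander: octagonal aluminium plate 80 mm across, 5 mm thick, lying in the tray. Origin at its underside.
- screwdriver: Bystander: screwdriver lying on the table past the box's -y end.
- jar: Bystander: amber jar, 52 mm diameter, 70 mm high, on the deck's corner at the box's +x, +y. Origin at its underside.

How it is judged:
By the outcome, as a careful person would: the job done as asked, in the order asked, and still so for the second after the job is handed in, while the arm keeps its last pose, push and grip.
It also fails if it takes over 45 s, if anything falls off the work surface, if the arm or the gripper's body presses on something with over 40 N, if the wrist force passes 120 N, or if a joint passes its speed limit or range.

ROBOT

A 7-joint arm with a two-finger parallel gripper is mounted at the origin on the work surface. World frame = base frame: x ahead of the robot, y to its left, z up, the work surface at z = 0. Lengths are in m, angles in degrees, forces in N, time in s.
With the tool pointing down it reaches from about 0.425 to 0.875 m from the base axis. Payload 4.7 kg.
Tool frame: the origin (TCP) lies between the finger pads; the fingertips stand 22 mm ahead of it and the grasp point (between the pads) lies 3 mm ahead of it; z points along the fingers, y is the line along which they close (so a half turn about z gives the same grasp; the last joint's range is limited). The gripper opens to 87 mm and grips with 3 to 60 N. Pads are 19 mm wide; open, the fingers measure 117 mm over their backs; the gripper's body (75 mm by 190 mm) begins 51 mm behind the grasp point.
Start: joints at [-75.281, 18.392, -4.016, 83.108, 1.295, 78.541, -3.26], TCP at [0.156, 0.631, 0.22] pointing down, gripper open.
Joint ranges: [-163.93, 163.93], [-17.29, 119.83], [-79.2, 71.16], [3.27, 140.29], [-89.18, 269.18], [5.43, 117.66], [-154.24, 154.24]. Speed limits (degrees/s): [147.25, 147.25, 180, 180, 180, 180, 180].

INTERFACE

Orientations are given as [roll, pitch, yaw] about the fixed x, y, z axes, in that order (R = Rz(yaw) Ry(pitch) Rx(roll)).
In Python, from cell import env gives the robot as it stands.
- The arm moves only by the tool drive_tool, never from a script. Its argument "moves" is a list of rows, each a list of 3 entries, a list of its own where there are three numbers: the shift along the tool's x, y, z in mm, then the turn, a rotation vector about the tool's x, y, z in rad, then the closure, from 0 (fully open) to 1 (shut). In form: [[[x, y, z], [wx, wy, wz], jaw], ...]. A call has 1 to 12 rows; each row shifts and turns the commanded pose from where the row before left it, along the tool's axes as they then stand; what a row does not reach is not made up. A row lasts 1/12 s, in which the tool goes at most 41.7 mm and 7.16 degrees, less where a joint would pass 70% of its speed; a pose out of reach is approached as far as the arm can. A call with a gripper value outside its range is refused whole. The fingers move at their own pace and stop on an object; "newtons" is the grip in N (left out, the last holds). Time passes only in rows, so rows that do not move let the fingers close. It gives the time, the measured TCP pose, the force, the opening and the grip force at its end, in the units of the state.
- env.get_obs(): the state, without advancing time (a new reading comes with each control period).
- env.read_camera(name): name is "scene" or "top" or "wrist"; returns (picture, depth): 384x512x3 uint8, blue, green, red; 384x512 float32, m along the optical axis (not along the pixel's ray), 0 where there is no reading.
- env.get_calibration(name): a dict with "fx", "fy", "cx", "cy" (pixels), "T" (4x4, takes a point from camera to world coordinates). Camera axes: x right, y down, z forward; pixel columns grow to the right and rows downward; lengths in m; the calibration is good to about 2 mm. The wrist camera is an equidistant fisheye: a pixel r from the principal point sees the ray r / f radians off the axis. A picture is of the moment at which its call begins: read the wrist's pose just before it. get_calibration takes no time and is no camera call; for the wrist camera it gives the pose at the moment of the call.
- env.sign_off(): hands the job in; it is judged then, once.
The state is a dict: "time_s": time; "qpos": joint angles; "joint_velocities": joint speeds; "effort": joint torques, N m; "tool_pos": TCP position; "tool_rot": TCP orientation; "force": force on the tool from outside, world axes, zero at the start; "wrist_torque": the same for the moment, N m; "grip_width": finger opening in m; "grasp_force": force on a finger pad.
Only numpy, scipy, OpenCV 4.12 (cv2) and the standard library are available. Lean on these libraries where they do the work, as an engineer would, in place of code of your own. Each camera call takes 0.05 s, during which the arm holds its last target. There are 200 camera calls.

## Working session

There is one attempt and no reset: what is moved stays moved. The work goes in short steps, Python scripts to look and compute and a tool call to move; the robot and the scene stay as the last step left them, time stands still between calls to the robot, and variables do not carry over. Pictures are saved under pics/ and viewed, at most 13 in all, crops included, and the job is handed in when it is done.

Besides the shell and the picture viewer there is one more tool, called after ">>>" as name(argument=value, ...) on one line, values as JSON. drive_tool: Moves the arm, as the interface text tells. Its arguments: {"type":"object","properties":{"moves":{"type":"array"},"newtons":{"type":"number"}},"required":["moves"]}

```bash
mkdir -p pics
python3 - <<'E'
from cell import env
import cv2,numpy as np
o=env.get_obs();print(o)
for n in("top","scene"):
    im,d=env.read_camera(n);cv2.imwrite(f"pics/{n}0.png",im);np.save(f"{n}0d.npy",d)
    print(n,env.get_calibration(n))
E
```

```text
{'time_s': 0.0, 'qpos': array([-75.28051805,  18.43787873,  -4.013418  ,  83.17573878,
         1.29494915,  78.54082241,  -3.25760839]), 'joint_velocities': array([-0.02011885, -0.00504055, -0.10275771, -0.08204453, -0.05589038,
       -0.06855091, -0.04149907]), 'effort': array([-1.00801510e-03, -4.91284096e+01, -4.04420765e-01, -3.12529814e+01,
       -6.38362113e-02,  4.38884867e-02,  1.79892204e-04]), 'tool_pos': array([0.15621238, 0.63036737, 0.21896729]), 'tool_rot': array([-1.79890792e+02,  6.43986088e-03,  1.66090668e+02]), 'force': array([ 0.67198309, -0.11912894, -0.31404009]), 'wrist_torque': array([ 0.02095853,  0.03168279, -0.01972032]), 'grasp_force': 0.0, 'grip_width': 0.0871119790783862}
top {'fx': 411.55228232651075, 'fy': 411.55228232651075, 'cx': 252.02724830189797, 'cy': 190.74070255586886, 'T': array([[ 9.74256440e-03, -9.82025362e-01,  1.88497405e-01,
         2.99874394e-01],
       [-9.99952081e-01, -9.38721219e-03,  2.77784778e-03,
         4.55293609e-02],
       [-9.58451829e-04, -1.88515436e-01, -9.82069759e-01,
         1.38240862e+00],
       [ 0.00000000e+00,  0.00000000e+00,  0.00000000e+00,
         1.00000000e+00]])}
scene {'fx': 346.46821286759666, 'fy': 346.46821286759666, 'cx': 251.39399684120244, 'cy': 186.2913283020779, 'T': array([[ 0.64697966,  0.59263247, -0.47979586,  1.0820878 ],
       [ 0.76245709, -0.5100275 ,  0.39815968, -0.3977991 ],
       [-0.00874673, -0.62342497, -0.78183425,  1.01084318],
       [ 0.        ,  0.        ,  0.        ,  1.        ]])}
```

View pics/top0.png

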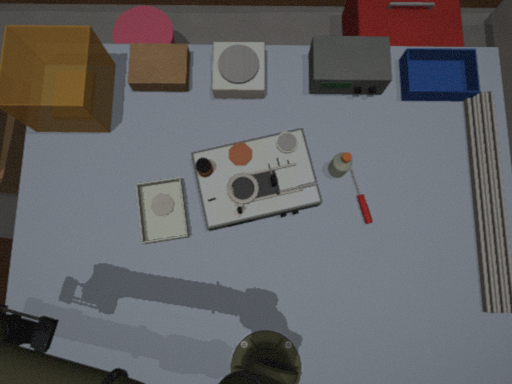

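View pics/scene0.png

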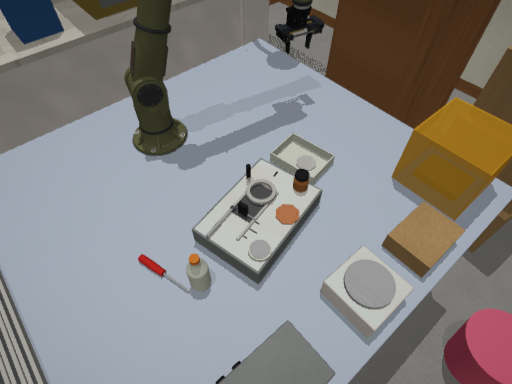

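The top view shows the box with corners at about (193,153), (303,130), (320,205) and (209,227). The port is near (243,188), the pin (240,210), the mark (212,199) and the tab (274,181). I'll enlarge both views and measure.

```bash
cat > h.py <<'E'
import numpy as np,cv2
from cell import env
def ray(c,u,v):
    T=c["T"]; d=T[:3,:3]@np.array([(u-c["cx"])/c["fx"],(v-c["cy"])/c["fy"],1]); return T[:3,3],d
def onz(c,u,v,z):
    o,d=ray(c,u,v); return o+d*(z-o[2])/d[2]
E
python3 - <<'E'
from h import *
c=env.get_calibration("top");im=cv2.imread("pics/top0.png");d=np.load("top0d.npy")
# height map
v,u=np.mgrid[:384,:512];P=np.stack([(u-c["cx"])/c["fx"]*d,(v-c["cy"])/c["fy"]*d,d],-1)@c["T"][:3,:3].T+c["T"][:3,3]
z=P[...,2];m=((abs(z-.08)<.012)&(u>180)&(u<330)&(v>120)&(v<240)).astype(np.uint8)
cs=max(cv2.findContours(m,0,2)[0],key=cv2.contourArea)
q=P[cs[:,0,1],cs[:,0,0],:2]
r=cv2.minAreaRect((q*1000).astype(np.float32));print(r)
s=im[120:240,180:335];k=z[120:240,180:335]
for zz in(.135,.158):
    y,x=np.where(k>zz-.015);print(zz,list(zip(x+180,y+120,k[y,x].round(3)))[:60])
a=cv2.resize(s,None,fx=5,fy=5,interpolation=cv2.INTER_CUBIC);cv2.imwrite("pics/topc.png",a)
E
```

```text
((597.3370361328125, 36.70884704589844), (261.6492004394531, 380.58062744140625), 13.638797760009766)
0.135 [(np.int64(316), np.int64(126), np.float64(1.382)), (np.int64(332), np.int64(127), np.float64(1.382)), (np.int64(305), np.int64(133), np.float64(1.382)), (np.int64(202), np.int64(135), np.float64(1.382)), (np.int64(234), np.int64(135), np.float64(1.382)), (np.int64(231), np.int64(136), np.float64(1.382)), (np.int64(224), np.int64(137), np.float64(1.382)), (np.int64(322), np.int64(140), np.float64(1.382)), (np.int64(272), np.int64(141), np.float64(1.382)), (np.int64(301), np.int64(147), np.float64(1.382)), (np.int64(180), np.int64(148), np.float64(1.382)), (np.int64(229), np.int64(149), np.float64(1.382)), (np.int64(235), np.int64(150), np.float64(1.382)), (np.int64(182), np.int64(151), np.float64(1.382)), (np.int64(263), np.int64(154), np.float64(1.382)), (np.int64(202), np.int64(157), np.float64(0.149)), (np.int64(203), np.int64(157), np.float64(0.15)), (np.int64(204), np.int64(157), np.float64(0.148)), (np.int64(200), np.int64(158), np.float64(0.146)), (np.int64(201), np.int6
[... 4421 characters left out ...]
05), np.int64(160), np.float64(0.147)), (np.int64(206), np.int64(160), np.float64(0.149)), (np.int64(207), np.int64(160), np.float64(0.147)), (np.int64(208), np.int64(160), np.float64(0.149)), (np.int64(209), np.int64(160), np.float64(0.151)), (np.int64(197), np.int64(161), np.float64(0.153)), (np.int64(198), np.int64(161), np.float64(0.152)), (np.int64(199), np.int64(161), np.float64(0.149)), (np.int64(200), np.int64(161), np.float64(0.145)), (np.int64(201), np.int64(161), np.float64(0.148)), (np.int64(202), np.int64(161), np.float64(0.15)), (np.int64(203), np.int64(161), np.float64(0.149)), (np.int64(204), np.int64(161), np.float64(0.151)), (np.int64(205), np.int64(161), np.float64(0.15))]
```

View pics/topc.png

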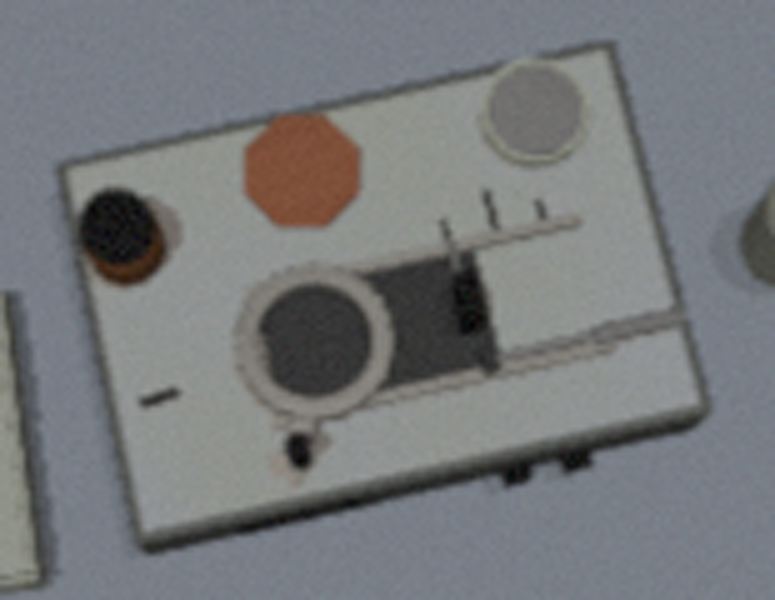

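The crop shows the port centre at (317,338), the pin at about (299,442), the mark at (159,397), the tab top at about (466,300) and the long tick at (490,210). Next I'll turn these into positions and check them against the given sizes.

Run:
```python
from h import *
c=env.get_calibration("top")
a=np.radians(13.64);ex=np.array([np.cos(a),np.sin(a)]);ey=np.array([-np.sin(a),np.cos(a)])
O=np.array([.5973,.0367])-.03*ex;print("O",O,"port",O+.05*ey)
R=np.c_[ex,ey]
for n,(u,v,z) in dict(port=(317,338,.094),mark=(159,397,.08),pin=(299,442,.158),tab=(466,290,.135),tick=(490,210,.08)).items():
    p=onz(c,180+u/5,120+v/5,z)[:2];b=(R.T@(p-O-.05*ey)*1000);print(n,p.round(4),"rel port box mm",b.round(1),np.linalg.norm(b).round(1),np.degrees(np.arctan2(b[1],b[0])).round(1))
```

```text
O [0.5681461  0.02962538] port [0.55635507 0.07821521]
port [0.5571 0.0768] rel port box mm [ 0.4 -1.5] 1.6 -75.1
mark [0.5203 0.1781] rel port box mm [-11.5 105.5] 106.1 96.2
pin [0.4805 0.0852] rel port box mm [-72.1  24.7] 76.2 161.1
tab [ 0.5802 -0.0163] rel port box mm [  0.9 -97.5] 97.5 -89.5
tick [ 0.6462 -0.0347] rel port box mm [  60.7 -130.9] 144.3 -65.1
```

>>> drive_tool(moves=[[[0, 0, 0], [0, 0, -0.0963], 0], [[0, 0, 0], [0, 0, -0.0963], 0], [[0, 0, 0], [0, 0, -0.0963], 0], [[0, 0, 0], [0, 0, -0.0963], 0], [[0, 0, 0], [0, 0, -0.0963], 0], [[-8.5, -27.6, 0], [0, 0, 0], 0], [[-8.5, -27.6, 0], [0, 0, 0], 0], [[-8.5, -27.6, 0], [0, 0, 0], 0], [[-8.5, -27.6, 0], [0, 0, 0], 0], [[-8.5, -27.6, 0], [0, 0, 0], 0], [[-8.5, -27.6, 0], [0, 0, 0], 0], [[-8.5, -27.6, 0], [0, 0, 0], 0]], newtons=20)

```text
time_s: 1.1
tool_pos: [0.2602, 0.4557, 0.2196]
tool_rot: [-180.0, -0.0, -166.3]
force: [-0.2, 0.3, 1.1]
grip_width: 0.0869
grasp_force: 0.0
```

>>> drive_tool(moves=[[[-8.5, -27.6, 0], [0, 0, 0], 0], [[-8.5, -27.6, 0], [0, 0, 0], 0], [[-8.5, -27.6, 0], [0, 0, 0], 0], [[-8.5, -27.6, 0], [0, 0, 0], 0], [[-8.5, -27.6, 0], [0, 0, 0], 0], [[-8.5, -27.6, 0], [0, 0, 0], 0], [[-8.5, -27.6, 0], [0, 0, 0], 0], [[-8.5, -27.6, 0], [0, 0, 0], 0], [[-8.5, -27.6, 0], [0, 0, 0], 0], [[-8.5, -27.6, 0], [0, 0, 0], 0], [[0, 0, 0], [0, 0, 0], 0.4], [[0, 0, 0], [0, 0, 0], 0.4]])

```text
time_s: 2.1
tool_pos: [0.4081, 0.2078, 0.2199]
tool_rot: [180.0, -0.0, -166.5]
force: [-0.2, 1.0, 0.7]
grip_width: 0.0798
grasp_force: 0.0
```

>>> drive_tool(moves=[[[-8.3, -27.2, 0], [0, 0, 0], 0.4], [[-8.3, -27.2, 0], [0, 0, 0], 0.4], [[-8.3, -27.2, 0], [0, 0, 0], 0.4], [[-8.3, -27.2, 0], [0, 0, 0], 0.4], [[-8.3, -27.2, 0], [0, 0, 0], 0.4], [[0, 0, 0], [0, 0, 0], 0.4], [[0, 0, 0], [0, 0, 0], 0.4], [[0, 0, 0], [0, 0, 0], 0.4]])

```text
time_s: 2.77
tool_pos: [0.4794, 0.0887, 0.2197]
tool_rot: [180.0, -0.0, -166.2]
force: [-0.3, 0.5, -0.3]
grip_width: 0.0525
grasp_force: 0.0
```

Run:
```python
from h import *
c=env.get_calibration("wrist");im,d=env.read_camera("wrist");cv2.imwrite("pics/w0.png",im)
print(c);print(env.get_obs()["tool_pos"])
```

```text
{'fx': 297.3186396354542, 'fy': 297.3186396354542, 'cx': 254.60821132740134, 'cy': 191.98127277778178, 'T': array([[-0.23856339,  0.93004342,  0.27947585,  0.40259851],
       [ 0.97112622,  0.22812322,  0.06981164,  0.06884146],
       [ 0.00117293,  0.28806083, -0.95761139,  0.38440283],
       [ 0.        ,  0.        ,  0.        ,  1.        ]])}
[0.47932983 0.08899919 0.21974442]
```

View pics/w0.png

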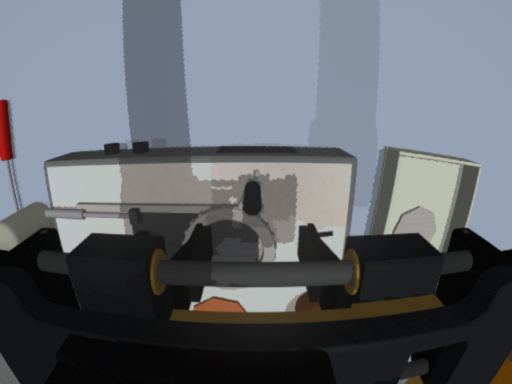

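The wrist view shows the pin from about (253,180) at its base to (252,212) at its top, the mark at (320,234) and the ring around (230,245). I'll cast rays through these points with the fisheye model.

```bash
cat >> h.py <<'E'
def wonz(c,u,v,z):
    x=np.array([u-c["cx"],v-c["cy"]])/c["fx"];t=np.linalg.norm(x);d=c["T"][:3,:3]@np.r_[x/t*np.sin(t),np.cos(t)]
    o=c["T"][:3,3];return o+d*(z-o[2])/d[2]
A=np.radians(13.7);EX=np.array([np.cos(A),np.sin(A)]);EY=np.array([-np.sin(A),np.cos(A)])
PORT=np.array([.5566,.0778])
def box(p): return np.array([(p[:2]-PORT)@EX,(p[:2]-PORT)@EY])*1000
E
python3 - <<'E'
from h import *
c=env.get_calibration("wrist");im=cv2.imread("pics/w0.png")
g=im[170:225,235:275].max(2);print(g[::4,::3])
m=(im.max(2)<45).astype(np.uint8);n,l,s,ce=cv2.connectedComponentsWithStats(m)
for i in range(1,n):
    if s[i][4]>20:print(s[i],ce[i].round(1))
for nm,u,v,z in(("pintop",252.5,205,.158),("mark",320,234,.08)):
    p=wonz(c,u,v,z);print(nm,p.round(4),box(p).round(1))
E
```

```text
[[182 181 180 182 181 178 155 118 166 180 177 177 179 179]
 [182 181 160 154 138 127 125 141 136 152 172 125 179 179]
 [183 137 120 121 114  96  98  95 119 118 118 126 180 174]
 [120 121 120 120  74  36  37  47  81 118 119 119 119 118]
 [122 122 121  97  33  33  33  34  42 118 119 118 118 119]
 [121 122 122  59  34  34  33  33  35 118 117 118 117 119]
 [119 120 117  50  33  33  32  33  33 118 119 119 117 119]
 [157 121  96  37  32  34  34  32  32 114 120 120 118 118]
 [146 117 120  34  36  37  33  34  32 110 119 119 119 119]
 [ 96 111 141  34  33  32  32  33  33  82 118 118 120 119]
 [148 135 116  39  31  32  31  31  35  96 119 120 121 120]
 [142 142 141  94  65  37  35  45  79 119 120 121 121 120]
 [143 145 143  96  95  95  95  92  87  99 120 119 119 121]
 [ 66  74  90  91  94  96  97  97  97  85  79 105 127 139]]
[133 142  16  12 164] [140.2 147.6]
[105 144  15  11 135] [111.9 148.8]
[218 147  15   5  46] [224.8 149.6]
[232 147  42   5 107] [252.4 149.8]
[243 182  18  33 488] [252.  198.5]
[131 209  12  15  73] [138.  215.2]
[    0   224   512   160 60044] [248.7 315.7]
[ 299  224   52   39 1017] [314.5 247.4]
pintop [0.4797 0.0866 0.158 ] [-72.7  26.7]
mark [0.5222 0.176  0.08  ] [-10.1 103.5]
```

>>> drive_tool(moves=[[[-1.4, -3, 20], [0, 0, 0], 0.4], [[0, 0, 20], [0, 0, 0], 0.4], [[0, 0, 20], [0, 0, 0], 0.4], [[0, 0, 20], [0, 0, 0], 0.4], [[0, 0, 0], [0, 0, 0], 1], [[0, 0, 0], [0, 0, 0], 1], [[0, 0, 0], [0, 0, 0], 1], [[0, 0, 0], [0, 0, 0], 1], [[0, 0, 0], [0, 0, 0], 1], [[0, 0, 0], [0, 0, 0], 1], [[0, 0, 0], [0, 0, 0], 1], [[0, 0, 0], [0, 0, 0], 1]], newtons=15)

```text
time_s: 3.82
tool_pos: [0.4823, 0.0849, 0.1408]
tool_rot: [179.9, 0.0, -166.3]
force: [-1.4, 1.0, 4.6]
grip_width: 0.0158
grasp_force: 15.0
```

Run:
```python
from h import *
o=env.get_obs();print(o["tool_pos"],box(o["tool_pos"]),o["grip_width"],o["force"],o["grasp_force"])
```

```text
[0.482297   0.08489845 0.14077963] [-70.50783526  24.49427549] 0.015756998392050713 [-1.43332713  0.96008268  4.62389284] 15.000934302806854
```

>>> drive_tool(moves=[[[-2.7, 6.6, 0], [0, 0, 0], 1], [[-3.2, 6.3, 0], [0, 0, 0], 1], [[-3.8, 5.9, 0], [0, 0, 0], 1], [[-4.3, 5.6, 0], [0, 0, 0], 1], [[-4.9, 5.1, 0], [0, 0, 0], 1], [[-5.4, 4.8, 0], [0, 0, 0], 1], [[-5.8, 4.1, 0], [0, 0, 0], 1], [[-6.1, 3.6, 0], [0, 0, 0], 1], [[-6.4, 2.9, 0], [0, 0, 0], 1], [[-6.6, 2.4, 0], [0, 0, 0], 1], [[0, 0, 0], [0, 0, 0], 1], [[0, 0, 0], [0, 0, 0], 1]])

```text
time_s: 4.82
tool_pos: [0.5199, 0.1427, 0.1401]
tool_rot: [180.0, 0.1, -166.3]
force: [0.7, -0.8, 3.4]
grip_width: 0.0158
grasp_force: 15.0
```

Run:
```python
from h import *
o=env.get_obs();print(o["tool_pos"],box(o["tool_pos"]),o["grip_width"],o["force"],o["grasp_force"])
c=env.get_calibration("wrist");im,d=env.read_camera("wrist");cv2.imwrite("pics/w1.png",cv2.resize(im[130:290,150:400],None,fx=3,fy=3,interpolation=cv2.INTER_CUBIC))
```

```text
[0.51987586 0.14273467 0.14005033] [-20.30029957  71.78489709] 0.015782041461905105 [ 0.66543061 -0.80145319  3.43772212] 15.00016450881958
```

View pics/w1.png

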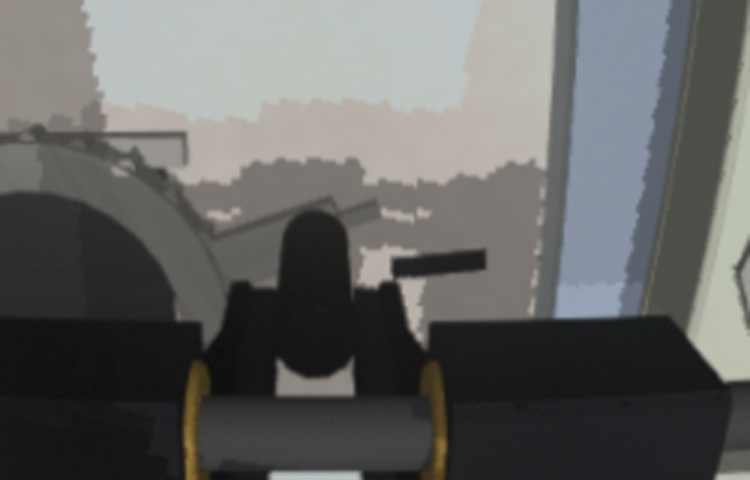

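The pin is still gripped, and the mark is at crop (439,263), which is full-frame (296,218). The lever is still short of it by some degrees.

Run:
```python
from h import *
c=env.get_calibration("wrist");f=lambda u,v,z:box(wonz(c,150+u/3,130+v/3,z))
a=f(393,268,.08);b=f(485,259,.08);m=f(439,263.5,.08)
an=lambda p:np.degrees(np.arctan2(p[1],p[0])).round(1)
print("mark",m,an(m),np.hypot(*m),"dir",an(b-a),np.hypot(*(b-a)))
p=f(314,343,.158);print("pintop",p,an(p),np.hypot(*p))
q=box(env.get_obs()["tool_pos"]);print("tcp",q,an(q))
print("leverL", f(213,237,.094),f(333,197,.094))
```

```text
mark [-10.08746202 105.11158975] 95.5 105.59452253271967 dir 95.5 25.45240662595788
pintop [-25.77723942  70.94088474] 110.0 75.47897190417572
tcp [-20.61072793  71.70478062] 106.0
leverL [-22.98589282  45.50739996] [-33.58789357  75.70196555]
```

>>> drive_tool(moves=[[[-4.5, 1.5, 0], [0, 0, 0], 1], [[-4.5, 1.2, 0], [0, 0, 0], 1], [[-4.5, 0.8, 0], [0, 0, 0], 1], [[-4.5, 0.6, 0], [0, 0, 0], 1], [[0, 0, 0], [0, 0, 0], 1], [[0, 0, 0], [0, 0, 0], 1], [[0, 0, 0], [0, 0, 0], 1]], newtons=20)

```text
time_s: 5.45
tool_pos: [0.5357, 0.1504, 0.14]
tool_rot: [180.0, 0.0, -166.3]
force: [-1.5, -1.7, 2.1]
grip_width: 0.015
grasp_force: 20.0
```

Run:
```python
from h import *
o=env.get_obs();print(box(o["tool_pos"]),o["grip_width"],o["force"])
c=env.get_calibration("wrist");im,d=env.read_camera("wrist");cv2.imwrite("pics/w2.png",cv2.resize(im[130:290,150:400],None,fx=3,fy=3,interpolation=cv2.INTER_CUBIC))
```

```text
[-3.15992121 75.48133396] 0.015009611562064777 [-1.50732802 -1.7425925   2.0615808 ]
```

View pics/w2.png

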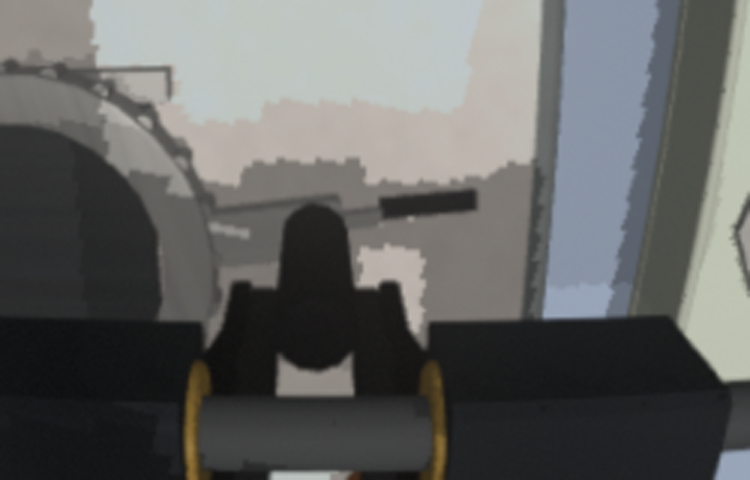

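The lever's edge now runs from (215,212) to (338,197), and the mark from (380,209) to (477,199), so they are close to aligned. I'll measure the gap.

Run:
```python
from h import *
c=env.get_calibration("wrist");f=lambda u,v,z:box(wonz(c,150+u/3,130+v/3,z))
an=lambda p:np.degrees(np.arctan2(p[1],p[0])).round(1)
a=f(380,209,.08);b=f(477,199,.08);m=(a+b)/2
print("mark",m,an(m),"dir",an(b-a))
for v in(334,338):
    p=f(316,v,.158);print("pintop",p,an(p),np.hypot(*p))
L=[f(215,212,z) for z in(.094,)]+[f(338,197,z) for z in(.094,)];print("lever edge",L,an(L[1]-L[0]))
```

```text
mark [ -9.92445902 105.30007464] 95.4 dir 96.0
pintop [-10.32183359  75.06625545] 97.8 75.77257390062822
pintop [-9.50177384 75.06685333] 97.2 75.66581906398059
lever edge [array([-12.3991449 ,  50.00697209]), array([-16.32975296,  80.68942532])] 97.3
```

>>> drive_tool(moves=[[[-1.5, 0, 0], [0, 0, 0], 1], [[-1.2, 0, 0], [0, 0, 0], 1], [[0, 0, 0], [0, 0, 0], 1], [[0, 0, 0], [0, 0, 0], 1], [[0, 0, 0], [0, 0, 0], 0.7], [[0, 0, 0], [0, 0, 0], 0.7], [[0, 0, 0], [0, 0, 0], 0.7], [[0, 0, 0], [0, 0, 0], 0.7], [[0, 0, -20], [0, 0, 0], 0.7], [[0, 0, -20], [0, 0, 0], 0.7], [[0, 0, -20], [0, 0, 0], 0.7], [[0, 0, 0], [0, 0, 0], 0.6]])

```text
time_s: 6.5
tool_pos: [0.5406, 0.1516, 0.2043]
tool_rot: [179.9, 0.4, -166.3]
force: [0.0, 0.0, -0.1]
grip_width: 0.0283
grasp_force: 0.0
```

>>> drive_tool(moves=[[[0, -35, 0], [0, 0, 0], 0.5], [[0, -35, 0], [0, 0, 0], 0.5], [[0, -35, 0], [0, 0, 0], 0.5], [[0, -35, 0], [0, 0, 0], 0.5], [[-4.2, -35, 0], [0, 0, 0], 0.5], [[0, 0, 0], [0, 0, 0], 0.5], [[0, 0, 0], [0, 0, 0], 0.5]])

```text
time_s: 7.08
tool_pos: [0.5836, -0.0213, 0.1996]
tool_rot: [-179.9, -0.0, -166.6]
force: [0.6, 1.6, 0.1]
grip_width: 0.0431
grasp_force: 0.0
```

Run:
```python
from h import *
o=env.get_obs();print(box(o["tool_pos"]),o["tool_pos"],o["grip_width"])
c=env.get_calibration("wrist");im,d=env.read_camera("wrist");cv2.imwrite("w3.png",im);cv2.imwrite("pics/w3.png",cv2.resize(im[120:300,100:400],None,fx=2.66,fy=2.66,interpolation=cv2.INTER_CUBIC))
```

```text
[   2.79500773 -102.72119004] [ 0.58364378 -0.02133672  0.19957481] 0.04310603022160598
```

View pics/w3.png

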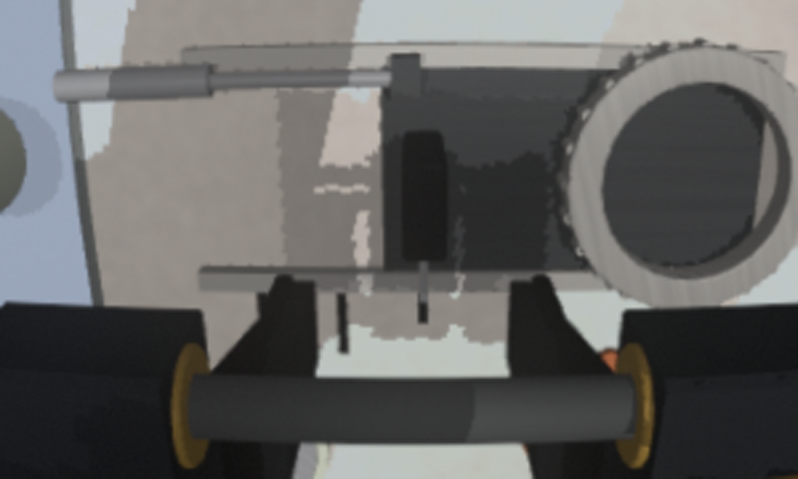

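The tab (402–447, 130–262) sits between the open fingers. The pointer is on the shut tick and the long tick is at (343,322). Next I'll check the lever in the right part of the same image.

Run:
```python
import cv2
im=cv2.imread("w3.png");cv2.imwrite("pics/w3b.png",cv2.resize(im[120:260,310:510],None,fx=4,fy=4,interpolation=cv2.INTER_CUBIC))
```

```text
(no output)
```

View pics/w3b.png

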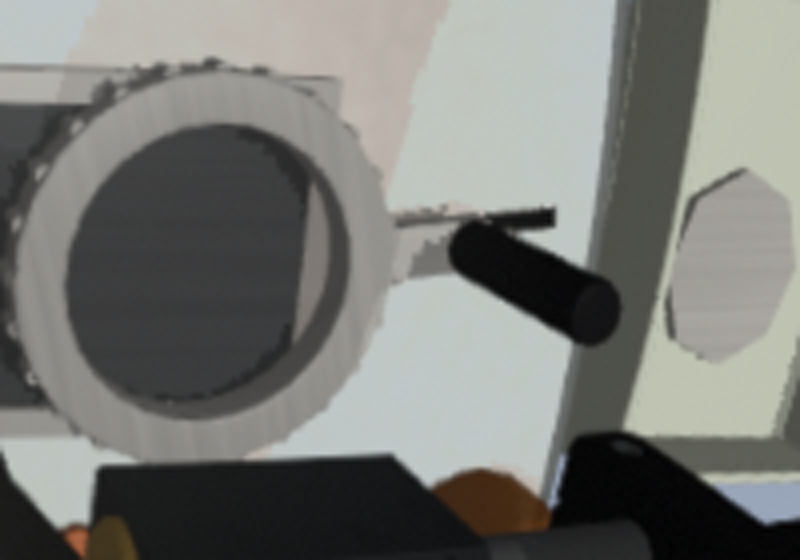

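The crop shows the pin top at (597,312), the visible end of the mark at (555,216), and the ring's inner rim through (66,285), (349,250), (225,124) and (190,420).

Run:
```python
from h import *
c=env.get_calibration("wrist");f=lambda u,v,z:box(wonz(c,310+u/4,120+v/4,z))
an=lambda p:np.degrees(np.arctan2(p[1],p[0])).round(1)
im=cv2.imread("w3.png")
r=np.array([f(u,v,.094) for u,v in((66,285),(349,250),(225,124),(190,420),(100,185),(320,340))])
s=np.linalg.lstsq(np.c_[2*r,np.ones(len(r))],(r**2).sum(1),rcond=None)[0];ctr=s[:2];print("ring",ctr,np.sqrt(s[2]+ctr@ctr))
p=f(597,312,.158);e=f(555,216,.08);b=f(478,252,.10)
print("pin",p,an(p-ctr),np.hypot(*(p-ctr)),an(p))
print("mark end",e,np.hypot(*(e-ctr)),an(e-ctr),an(e))
l=[f(*q,.094) for q in((397,223),(462,216),(397,283),(448,272))];print("lever",l,an(l[1]-l[0]),an(l[3]-l[2]))
```

```text
ring [2.23829005 6.40571317] 38.09998691151882
pin [-8.30481798 77.55715066] 98.4 71.92832672182791 96.1
mark end [-11.72690153 121.80090051] 116.2371534277435 96.9 95.5
lever [array([-11.96908283,  58.06460258]), array([-14.21383616,  78.51512464]), array([ 4.11446989, 60.50957056]), array([ 1.08723424, 76.4382642 ])] 96.3 100.8
```

Run:
```python
from h import *
t,_=env.read_camera("top");s,_=env.read_camera("scene");cv2.imwrite("t4.png",t);cv2.imwrite("s4.png",s)
a=cv2.resize(t[170:230,195:260],None,fx=6,fy=6,interpolation=cv2.INTER_CUBIC);b=cv2.resize(s[150:210,235:300],None,fx=6,fy=6,interpolation=cv2.INTER_CUBIC)
cv2.imwrite("pics/c4.png",np.hstack([a,b]))
```

```text
(no output)
```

View pics/c4.png

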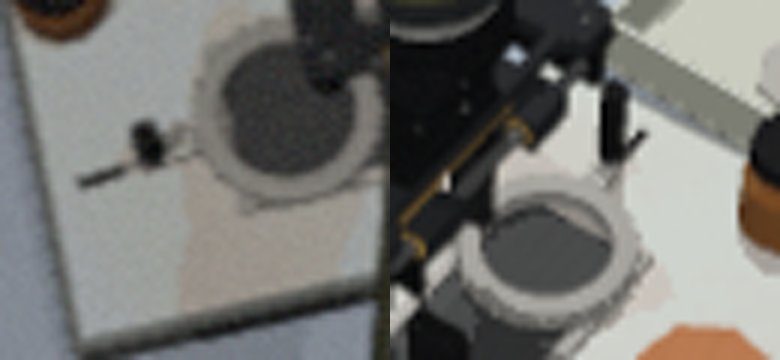

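The top crop has the pin top at about (146,134), the mark from (78,184) to (125,168) and the ring centre at about (290,106). The scene crop has the pin top at about (615,88). I'll work out the angles from the top camera and triangulate the pin across both views.

Run:
```python
from h import *
c=env.get_calibration("top");s=env.get_calibration("scene")
an=lambda p:np.degrees(np.arctan2(p[1],p[0])).round(1)
f=lambda u,v,z:box(onz(c,195+u/6,170+v/6,z));g=lambda u,v,z:box(onz(s,235+(u-390)/6,150+v/6,z))
k=f(290,106,.094);print("ring",k)
for n,h,us in(("top",f,((144,131),(146,134),(148,137))),("scene",g,((615,86),(615,92)))):
    for u in us:p=h(*u,.158);print(n,"pin",p,np.hypot(*p),an(p))
m=f(102,176,.08);print("mark",m,an(m),"scene",g(634,146,.08),an(g(634,146,.08)))
# lower-side check: pin base
print("scene base",g(611,160,.1),an(g(611,160,.1)))
# dark blob subpixel
t=cv2.imread("t4.png");w=(90-t[185:203,212:226].max(2).astype(float)).clip(0);y,x=np.mgrid[185:203,212:226]
u,v=(w*x).sum()/w.sum(),(w*y).sum()/w.sum();print("blob",u,v,(u-195)*6,(v-170)*6,box(onz(c,u,v,.13)),an(box(onz(c,u,v,.13))))
```

```text
ring [ 0.1049613  -0.82397082]
top pin [-8.44322273 75.30774917] 75.77958230677982 96.4
top pin [-10.17836641  74.65257363] 75.3432537955631 97.8
top pin [-11.91269876  73.99770445] 74.95046800988789 99.1
scene pin [-5.51844823 75.39747645] 75.59915823216036 94.2
scene pin [-3.03966938 71.69607722] 71.76048410528757 92.4
mark [-11.43560433 105.31992574] 96.2 scene [ -6.84496097 102.89392179] 93.8
scene base [-3.03595501 71.62619933] 92.4
blob 218.97469099470277 194.094761624485 143.8481459682166 144.56856974690993 [-9.69909543 77.94686561] 97.1
```

The views put the lever within about 1° of the mark, so the collar is done. Next is gripping the tab.

>>> drive_tool(moves=[[[2.5, 2.5, 0], [0, 0, 0], 0.5], [[0, 0, 20], [0, 0, 0], 0.5], [[0, 0, 20], [0, 0, 0], 0.5], [[0, 0, 20], [0, 0, 0], 0.5], [[0, 0, 15], [0, 0, 0], 0.5], [[0, 0, 0], [0, 0, 0], 1], [[0, 0, 0], [0, 0, 0], 1], [[0, 0, 0], [0, 0, 0], 1], [[0, 0, 0], [0, 0, 0], 1], [[0, 0, 0], [0, 0, 0], 1], [[0, 0, 0], [0, 0, 0], 1], [[0, 0, 0], [0, 0, 0], 1]], newtons=30)

```text
time_s: 8.23
tool_pos: [0.5817, -0.018, 0.1263]
tool_rot: [-179.9, 0.2, -166.4]
force: [1.2, -3.3, 3.0]
grip_width: 0.0133
grasp_force: 30.0
```

Run:
```python
from h import *
o=env.get_obs();print(box(o["tool_pos"]),o["tool_pos"],o["tool_rot"],o["grip_width"],o["grasp_force"],o["force"])
```

```text
[  1.67801315 -98.96853611] [ 0.5816698  -0.01795538  0.12633035] [-1.79878870e+02  1.61625667e-01 -1.66382742e+02] 0.01330098271186151 30.00196248292923 [ 1.17154957 -3.27830455  2.99199485]
```

>>> drive_tool(moves=[[[0, -4, 0], [0, 0, 0], 1], [[0, -4, 0], [0, 0, 0], 1], [[0, -4, 0], [0, 0, 0], 1], [[0, -4, 0], [0, 0, 0], 1], [[0, -4, 0], [0, 0, 0], 1], [[0, -4, 0], [0, 0, 0], 1], [[0, -4, 0], [0, 0, 0], 1], [[0, -4, 0], [0, 0, 0], 1], [[0, 0, 0], [0, 0, 0], 1], [[0, 0, 0], [0, 0, 0], 1], [[0, 0, 0], [0, 0, 0], 1]])

```text
time_s: 9.15
tool_pos: [0.5879, -0.0436, 0.1263]
tool_rot: [179.7, 0.0, -166.2]
force: [-3.9, 5.8, 8.7]
grip_width: 0.0131
grasp_force: 30.0
```

Run:
```python
from h import *
o=env.get_obs();print(box(o["tool_pos"]),o["tool_pos"],o["tool_rot"],o["grip_width"],o["grasp_force"],o["force"])
im,d=env.read_camera("wrist");cv2.imwrite("w5.png",im);im2,_=env.read_camera("scene")
a=cv2.resize(im[130:250,140:340],None,fx=4,fy=4,interpolation=cv2.INTER_CUBIC)
cv2.imwrite("pics/c5.png",a);cv2.imwrite("s5.png",im2)
```

```text
[   1.66582438 -125.36921915] [ 0.58791064 -0.04360782  0.12629235] [ 1.79671157e+02  4.68299084e-02 -1.66200332e+02] 0.013118315431257528 30.02655118703842 [-3.89477568  5.82642423  8.69293607]
```

View pics/c5.png

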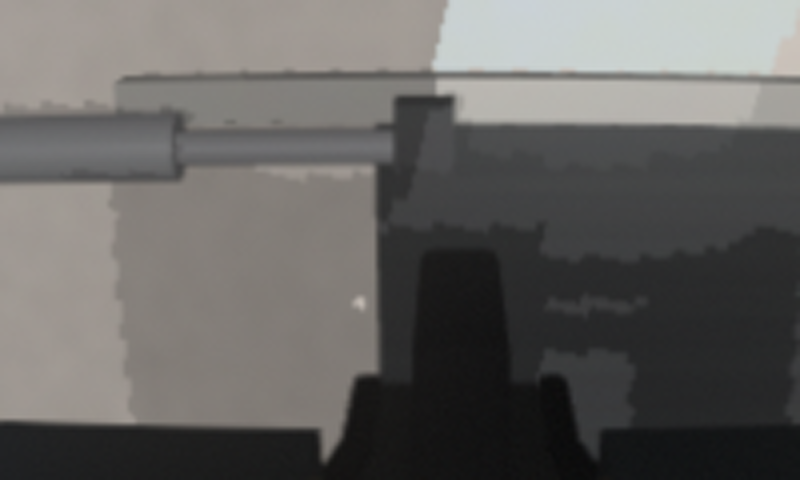

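>>> drive_tool(moves=[[[0, -3, 0], [0, 0, 0], 1], [[0, -3, 0], [0, 0, 0], 1], [[0, 0, 0], [0, 0, 0], 1], [[0, 0, 0], [0, 0, 0], 1], [[0, 0, 0], [0, 0, 0], 1], [[0, 0, 0], [0, 0, 0], 1]])

```text
time_s: 9.75
tool_pos: [0.5892, -0.049, 0.1263]
tool_rot: [179.6, 0.0, -166.2]
force: [-4.1, 6.7, 8.2]
grip_width: 0.0134
grasp_force: 30.0
```

Run:
```python
from h import *
o=env.get_obs();print(box(o["tool_pos"]),o["tool_rot"],o["grip_width"],o["grasp_force"],o["force"])
c=env.get_calibration("wrist");im,d=env.read_camera("wrist");cv2.imwrite("w6.png",im)
g=im[195:210,200:280].astype(float).max(2).mean(0).round();print(g)
# blade end edge from shut image w3 vs now along row
for u in range(225,245,2):print(u,box(wonz(c,u,202,.088)).round(1),end=' ')
s,_=env.read_camera("scene");cv2.imwrite("pics/s6.png",cv2.resize(s[170:250,200:300],None,fx=6,fy=6,interpolation=cv2.INTER_CUBIC))
```

```text
[   1.65074498 -130.91873388] [ 1.79640976e+02  3.59948930e-02 -1.66177973e+02] 0.013369815634222881 30.030741691589355 [-4.07488281  6.71153427  8.18035874]
[132. 132. 132. 132. 131. 131. 131. 130. 130. 129. 129. 129. 129. 129.
 130. 129. 129. 129. 129. 129. 129. 129. 129. 130. 130. 130. 130. 132.
 141. 144. 141. 133. 131. 126.  82.  51.  46.  45.  45.  45.  45.  45.
  44.  43.  35.  28.  26.  26.  26.  26.  25.  25.  25.  25.  25.  24.
  24.  24.  24.  24.  24.  24.  23.  23.  25.  32.  41.  43.  43.  43.
  43.  43.  43.  43.  43.  45.  47.  48.  47.  47.]
225 [  -9.  -152.9] 227 [  -9.  -151.4] 229 [  -9. -150.] 231 [  -9.  -148.5] 233 [  -9.  -147.1] 235 [  -9.  -145.6] 237 [  -9.1 -144.2] 239 [  -9.1 -142.7] 241 [  -9.1 -141.3] 243 [  -9.1 -139.8]
```

View pics/s6.png

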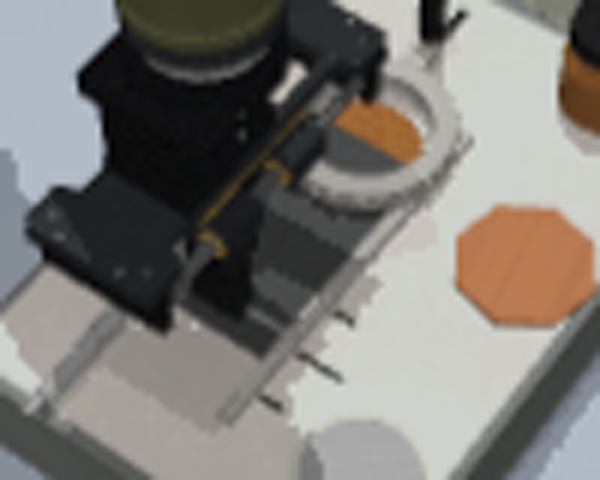

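The scene view shows the port half covered, with the pointer in line with the long tick at about (320,367). Measured travel is 32.0 mm and the grip is steady, so I'm handing in.

```bash
python3 -c "
from cell import env
print(env.sign_off())"
```

```text
the job is handed in; nothing more can be done
None
```

The job is handed in: the collar was turned to within about 1° of the locked mark by camera measurement, then the shutter was opened 32 mm to half travel, where the gripper still holds it at 30 N; no verdict came back.

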